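# Open the mounting clamp and hold it at the mark

### The job

I want to slip a freshly glued collage board into the bench clamp, so open it for me: first turn the black pressure knob anticlockwise, all the way back to its zero stop, and only then pull the orange spring-loaded handle out until its white pointer is level with the red mark on the scale. It springs shut if released, so keep hold of it there: finish while still holding it at the mark, not letting go. Leave everything else on the table where it is.

Things in the scene. Friction and masses are not known exactly. Their poses are not given: they have to be found in the camera images.
- clamp: grey clamp plate bolted to the table, 14 mm thick, spanning x -190..110, y -100..100 mm; origin on the table, z up. The handle pulls along clamp -x (towards the robot, within 0.35 rad). Fixed jaw at x 81..105, y -15..95 mm, 54 mm high. A dark block 75 x 75 mm, top 44 mm above the table, at x 0, y -55 mm, carries the knob
- knob (a joint): angle of the black knob, rad: 0 at its zero stop, growing clockwise seen from above (to 2.9); starts between 0.9 and 2.6. Turn it anticlockwise to bring it to 0; friction about 0.04 N m, it stays where it is left
- knob_grip (a point): grip point on the knob's upright axis, 81 mm above the table. Grip bar 46 mm long, 14 mm thick, 54 to 88 mm high, on a 48 mm disc over a 72 mm ring (top 50 mm high). Site x lies along the bar and turns with it; a white line is on the bar's -x half. At zero the bar lies along clamp x, its white line at the yellow tick on the ring's clamp -x side
- slide: spring-loaded slide: handle, draw bar, pointer, moving jaw; axes as the clamp's; origin at table level under the handle. At rest at clamp x -85, y 40 mm; slides 90 mm along clamp -x. A spring pulls it shut: 4.5 N at rest, 1.1 N more each 10 mm. The moving jaw, 54 mm high, 110 mm wide, is 146 to 162 mm behind the handle
- slide_grip (a point): grip point on the orange handle, 62 mm above the table. The handle is an upright plate 16 mm thick along clamp x, 50 mm wide along y, 30 to 80 mm above the table; free in front and 120 mm behind, except for the draw bar (16 mm wide, top 29 mm high)
- slide_index (a point): tip of the handle's white pointer (4 mm wide bar sticking out sideways to clamp +y beside the handle's foot), 24 mm above the table, in line with the handle's middle
- mark: fixed red tab 10 x 10 mm, 12 mm high, on the scale strip beside the pointer's path; axes as the clamp's; origin under its centre. The pointer is at the mark when both have the same clamp x; that is 35 to 70 mm along clamp -x from the pointer's rest place
- glue_stick: upright green glue stick with a white cap, 28 mm across, 92 mm tall; origin at the centre of its underside. Bystander
- glue_bottle: small upright white glue bottle with an orange cap, 48 mm across, 95 mm tall; origin at the centre of its underside. Bystander
- tape_roll: cardboard-brown tape roll lying flat, 74 mm across, 24 mm high; origin at the centre of its underside. Bystander
- scissors: open paper scissors lying flat, black rings, steel blades, about 210 mm long, 10 mm high; origin at the pivot, on the table. Bystander
- roller: hand roller with a wooden handle and a black rubber roll 80 mm wide, about 160 mm long, 32 mm high; origin near its middle, on the table. Bystander
- pencil_mug: blue mug with pencils, 76 mm across, 90 mm tall (pencils to 190 mm); origin at the centre of its underside. Bystander

How it is judged:
On the way, in this order (a step that is already met when the one before it is completed fails the run):
1. the knob is back at its zero stop, the handle still home (value of joint knob below 0.12 rad and x of slide_index in the frame of clamp above -0.1 m), for 0.2 s.
2. the handle is held by the fingers with its pointer at the mark (x of slide_index in the frame of mark between -0.006 and 0.006 m and contact force between the fingers and slide above 3 N and value of joint knob below 0.12 rad), for 0.5 s.
At the end, for the whole second after the job is handed in: the robot's fingers hold the handle (over 3 N) still, its pointer within 6 mm of the middle of the red mark along the slide, and the knob is within 0.12 rad of its zero stop (all of step 2 and linear speed of slide below 0.01 m/s); the arm keeps its last pose, push and grip.
It fails at once if the handle is pulled out (over 15 mm) before the knob is back at zero (value of joint knob above 0.2 rad and x of slide_index in the frame of clamp below -0.1 m).
It fails at once if a bystander is shifted by more than 30 mm or knocked over (distance of any of glue_stick, glue_bottle, tape_roll, scissors, roller, pencil_mug from where it was at the start of the episode above 0.03 m or angle between any of glue_stick, glue_bottle, tape_roll, scissors, roller, pencil_mug's own z axis and vertical above 0.6 rad).
It also fails if it takes over 61 s, if anything falls off the work surface, if the arm or the gripper's body presses on something with over 40 N, if the wrist force passes 120 N, or if a joint passes its speed limit or range.

### The arm

A 6-joint arm with a two-finger parallel gripper is mounted at the origin on the work surface. World frame = base frame: x ahead of the robot, y to its left, z up, the work surface at z = 0. Lengths are in m, angles in rad, forces in N, time in s.
With the tool pointing down it reaches from about 0.25 to 0.725 m from the base axis. Payload 9.7 kg.
Tool frame: the origin (TCP) lies at the very end of the fingers, on their centre line; the grasp point (between the pads) lies 19 mm behind it; z points along the fingers, y is the line along which they close (so a half turn about z gives the same grasp; the last joint's range is limited). The gripper opens to 85 mm and grips with 20 to 120 N. Pads are 22 mm wide; open, the fingers measure 114 mm over their backs; the gripper's body (76 mm by 85 mm) begins 54 mm behind the grasp point. The pads swing forward as they close: fully open they stand 13 mm farther back than shut.
Start: joints at [-1.281, 0.087, 0.176, 1.66, 0, 1.571], TCP at [0.157, -0.527, 0.231] pointing down, gripper open.
Joint ranges: [-3.13, 3.13], [-0.85, 1.81], [-1.15, 1.24], [-2.2, 2.28], [-1.44, 1.52], [-3.14, 3.14]. Speed limits (rad/s): [2.22, 2.22, 2.57, 3.14, 3.14, 3.14].

### API

Orientations are given as a 3x3 rotation matrix whose columns are the frame's x, y, z axes.
In Python, from station import ctrl, snapshot, state gives the robot as it stands (ctrl), with the cameras as plain functions and the readings as plain functions.
- The arm moves only by the tool tcp_steps, called after "Emit:" as name([rows], argument=value, ...), one row to a line, values as JSON. Schema: {"type":"object","properties":{"increments":{"type":"array","items":{"type":"array","items":{"type":"array","items":{"type":"number"},"minItems":6,"maxItems":6},"minItems":1,"maxItems":5},"minItems":1,"maxItems":1},"finger_gap":{"type":"number"},"only":{"type":"string"},"quiet":{"type":"boolean"},"lines":{"type":"string"}},"required":["increments"],"additionalProperties":false}. increments is a list that holds a single list of rows (three levels of brackets), with 1 to 5 rows, each of 6 numbers: dx, dy, dz in shares of the most that a row can go, 1 being 62.5 mm, then a rotation vector rx, ry, rz in a scale on which 1.0 is 120 degrees; each row shifts and turns the commanded pose from where the row before left it, along the tool's axes as they then stand; what a row does not reach is not made up. A row lasts 1/8 s, in which the tool goes at most 0.0625 m and 0.188 rad, less where a joint would pass 70% of its speed; a pose out of reach is approached as far as the arm can. finger_gap is the finger opening in m, set as the call begins (left out keeps the last). The fingers move at their own pace and stop on an object; the grip force is fixed at half the most. Time passes only in rows, so rows that do not move let the fingers close. The tool returns the time, the measured TCP pose, the force, the opening and the grip force at its end. only (a regular expression) keeps the lines of the reply that match it, lines (a string "A,B") keeps lines A to B, and quiet returns only ok. A shift or turn number past 1, either way, is cut back to 1. Input that does not fit is refused with a message, and nothing moves.
- state(): the state, without advancing time (a new reading comes with each control period).
- snapshot(name): name is "scene" or "side" or "wrist"; returns a dict with "color" (420x560x3 uint8, blue, green, red), "vertical_fov" (degrees; the focal length in pixels is half the picture's height over the tangent of half this angle, whatever the lens; pixels are square), "cx", "cy" (the principal point, pixels), "dist_coeffs" ([k1, k2, p1, p2, k3] as OpenCV has them; the pictures are not rectified), "rvec" (rotation vector, rad) and "tvec" (3), from world to camera coordinates, as OpenCV has them; the wrist camera has in their place "tool_from_camera" (4x4, takes a point from camera to tool coordinates, whose origin is the TCP and whose axes are the flange's). Camera axes: x right, y down, z forward; pixel columns grow to the right and rows downward; lengths in m; the calibration is good to about 2 mm. A picture is of the moment at which its call begins: read the wrist's pose just before it. There is no depth.
- ctrl.sign_off(): hands the job in; it is judged then, once.
The state is a dict: "t": time; "q": joint angles; "joint_vel": joint speeds; "joint_torque": joint torques, N m; "ee_pos": TCP position; "tcp_rot": TCP orientation; "ft_force": force on the tool from outside, world axes, zero at the start; "wrist_torque": the same for the moment, N m; "gripper_width": finger opening in m; "finger_force": force on a finger pad.
Only numpy, scipy, OpenCV 4.12 (cv2) and the standard library are available. Lean on these libraries where they do the work, as an engineer would, in place of code of your own. Each camera call takes 0.05 s, during which the arm holds its last target. There are 200 camera calls.

## Working session

There is one attempt and no reset: what is moved stays moved. The work goes in short steps, Python scripts to look and compute and a tool call to move; the robot and the scene stay as the last step left them, time stands still between calls to the robot, and variables do not carry over. Pictures are saved under pics/ and viewed, at most 10 in all, crops included, and the job is handed in when it is done.

```bash
ls; mkdir -p pics; cat > h.py <<'E'
import numpy as np, cv2
from station import ctrl, snapshot, state
def snap(n,f=None):
    st=state(); s=snapshot(n); im=np.array(s["color"],np.uint8)
    H,W=im.shape[:2]; fl=H/2/np.tan(np.radians(s["vertical_fov"])/2)
    K=np.array([[fl,0,s["cx"]],[0,fl,s["cy"]],[0,0,1]]); d=np.array(s["dist_coeffs"],float)
    if "rvec" in s:
        R=cv2.Rodrigues(np.array(s["rvec"],float))[0].T; o=-R@np.array(s["tvec"],float).ravel()
    else:
        T=np.array(s["tool_from_camera"]); Rt=np.array(st["tcp_rot"]); R=Rt@T[:3,:3]; o=np.array(st["ee_pos"])+Rt@T[:3,3]
    if f: cv2.imwrite("pics/"+f,im)
    return dict(im=im,K=K,d=d,R=R,o=o)
def ray(c,uv):
    p=cv2.undistortPoints(np.array(uv,float).reshape(-1,1,2),c["K"],c["d"]).reshape(-1,2)
    return np.c_[p,np.ones(len(p))]@c["R"].T
def onz(c,uv,z):
    r=ray(c,uv); return c["o"]+r*((z-c["o"][2])/r[:,2:])
def proj(c,P):
    R=c["R"].T; return cv2.projectPoints(np.array(P,float).reshape(-1,1,3),cv2.Rodrigues(R)[0],-R@c["o"],c["K"],c["d"])[0].reshape(-1,2)
E
python3 - <<'E'
from h import *
for n in("scene","side"):
    c=snap(n,n+"0.png");print(n,c["o"],c["R"][:,2])
print(state())
E
```

```text
pics
station.py
scene [0.99455881 0.59401452 1.16230309] [-0.34008857 -0.44371098 -0.82913227]
side [ 0.36602323 -0.82146567  0.99396819] [ 0.15131162  0.67542418 -0.72173885]
{'t': 0.1, 'q': array([-1.28098728e+00,  8.74018384e-02,  1.75207634e-01,  1.65981460e+00,
        3.62815460e-05,  1.57077874e+00]), 'joint_vel': array([ 1.05560883e-04,  2.01986319e-03,  8.41550622e-04, -8.23524257e-05,
       -1.84044659e-03, -6.60645140e-04]), 'joint_torque': array([ 7.92045539e-04, -5.21556866e+01,  4.65655768e+01,  1.59081013e-02,
        4.45883177e-05, -1.62470502e-05]), 'ee_pos': array([ 0.15712181, -0.52685602,  0.23065281]), 'tcp_rot': array([[ 9.58293447e-01,  2.85785884e-01, -3.11720361e-04],
       [ 2.85786052e-01, -9.58292731e-01,  1.17228393e-03],
       [ 3.63028438e-05, -1.21247734e-03, -9.99999264e-01]]), 'ft_force': array([-0.75477184,  0.76614877,  0.72175884]), 'wrist_torque': array([-0.0448306 , -0.02074067, -0.0334904 ]), 'finger_force': 0.0, 'gripper_width': 0.08496483484520316}
```

View pics/scene0.png

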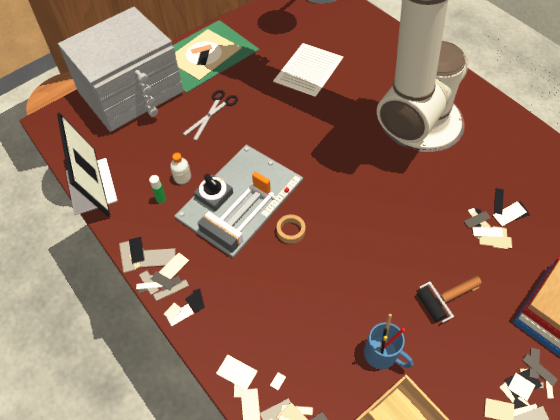

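View pics/side0.png

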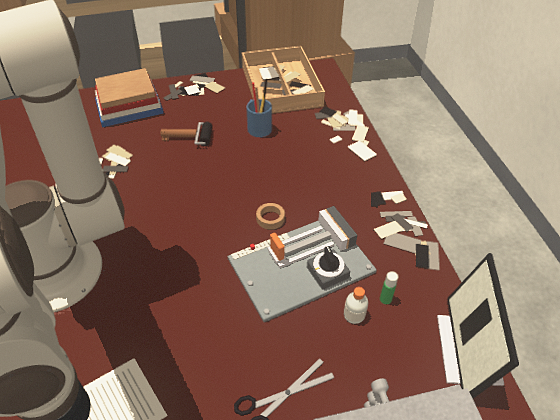

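The scene view shows the knob at (211,186), handle at (261,182), red mark at (287,191) and plate corners at about (247,147), (302,178), (234,254), (177,214). The side view shows the handle at (277,245), mark at (253,246) and knob at (327,257). Next I measure these.

```bash
cat > m.py <<'E'
from h import *
S=snap("scene");D=snap("side")
A=onz(S,[(247,147),(302,178),(234,254),(177,214)],.014);B=onz(D,[(229,258),(265,319),(376,270)],.014)
print("plate scene",A[:,:2].round(3).tolist(),"side",B[:,:2].round(3).tolist())
def blob(c,lo,hi,box):
    h=cv2.cvtColor(c["im"],cv2.COLOR_BGR2HSV);m=cv2.inRange(h,lo,hi);k=np.zeros_like(m);x,y,w,hh=box;k[y:y+hh,x:x+w]=m[y:y+hh,x:x+w]
    n,l,s,ce=cv2.connectedComponentsWithStats(k);i=1+np.argmax(s[1:,4]);return ce[i],s[i]
def tri(a,b):
    r=ray(S,a)[0];q=ray(D,b)[0];t=np.linalg.lstsq(np.c_[r,-q],D["o"]-S["o"],rcond=None)[0]
    p=S["o"]+r*t[0];w=D["o"]+q*t[1];return (p+w)/2,np.linalg.norm(p-w)
o=((5,150,100),(18,255,255))
hs,hd=blob(S,*o,(240,160,40,40)),blob(D,*o,(255,225,40,45))
print("handle",hs,hd,tri(hs[0],hd[0]))
r=((0,200,130),(4,255,255))
ms,md=blob(S,*r,(278,180,20,20)),blob(D,*r,(243,236,20,18))
print("mark",ms,md,tri(ms[0],md[0]))
for n,c,(x,y,w,h) in(("s",S,(170,140,140,120)),("d",D,(222,200,160,125))):
    cv2.imwrite(f"pics/z{n}.png",cv2.resize(c["im"][y:y+h,x:x+w],None,fx=5,fy=5,interpolation=cv2.INTER_CUBIC)[:600])
E
python3 m.py
```

```text
plate scene [[0.478, -0.229], [0.428, -0.047], [0.707, 0.025], [0.753, -0.164]] side [[0.424, -0.061], [0.474, -0.244], [0.757, -0.171]]
handle (array([261.04081633, 182.22040816]), array([252, 172,  18,  21, 245], dtype=int32)) (array([276.75100402, 245.45381526]), array([269, 232,  15,  28, 249], dtype=int32)) (array([ 0.53799609, -0.08050023,  0.054986  ]), np.float64(0.0021656786693551216))
mark (array([286.5, 189.5]), array([285, 188,   4,   4,  12], dtype=int32)) (array([251., 248.]), array([251, 248,   1,   1,   1], dtype=int32)) (array([ 0.48290702, -0.04308744,  0.01423937]), np.float64(0.0036732818268205908))
```

View pics/zs.png

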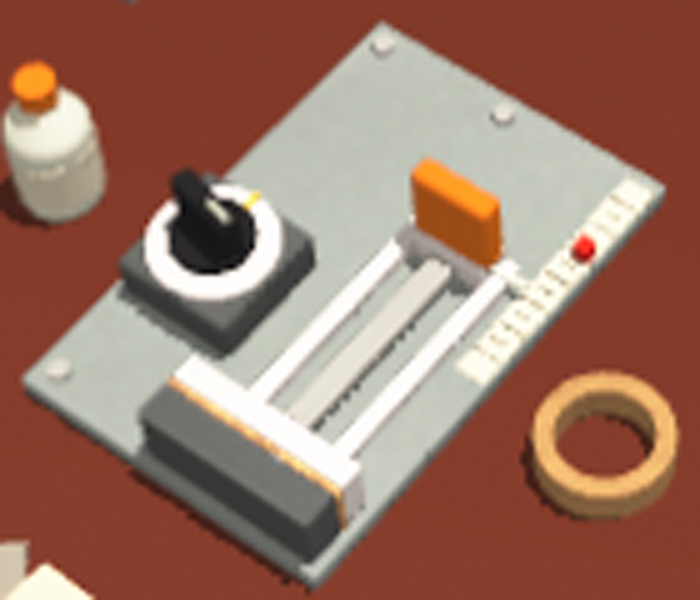

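The zoom shows the ring centre near (213,188), yellow tick near (221,179), and the bar tilted but with an unclear angle. I'll move over it for a wrist view.

The manual's scale: shifts go in shares of 62.5 mm and turns go in shares of 120 degrees. Converting my numbers, 0.06 m is 0.96, 0.05 m is 0.8.

Emit:
tcp_steps([
  [[0.96, -0.352, 0, 0, 0, 0], [0.96, -0.352, 0, 0, 0, 0], [0.96, -0.352, 0, 0, 0, 0], [0.96, -0.352, 0, 0, 0, 0], [0.8, -0.32, 0, 0, 0, 0]],
], finger_gap=0.07)

```text
t: 0.82
ee_pos: [0.4012, -0.3424, 0.2312]
tcp_rot: [[0.958, 0.286, 0.0], [0.286, -0.958, -0.0], [0.0, 0.0, -1.0]]
ft_force: [-0.1, -0.9, -0.3]
gripper_width: 0.0702
finger_force: 0.0
```

Emit:
tcp_steps([
  [[0.96, -0.4, 0, 0, 0, 0], [0.88, -0.4, 0, 0, 0, 0], [0.8, -0.4, 0, 0, 0, 0], [0.64, -0.32, 0, 0, 0, 0], [0, 0, 0, 0, 0, 0]],
])

```text
t: 1.45
ee_pos: [0.5687, -0.1937, 0.2302]
tcp_rot: [[0.957, 0.289, -0.001], [0.289, -0.957, 0.001], [-0.001, -0.001, -1.0]]
ft_force: [-0.3, -0.3, 0.2]
gripper_width: 0.0698
finger_force: 0.0
```

```bash
python3 - <<'E'
from h import *
c=snap("wrist","w1.png");st=state();print(st["ee_pos"],st["tcp_rot"][:,0],c["o"],c["R"])
S=snap("scene");print(onz(S,[(212.8,188)],.05))
E
```

```text
[ 0.5676583  -0.19494234  0.23051902] [ 0.95761357  0.28805388 -0.00110251] [ 0.6335528  -0.17366709  0.37319771] [[ 2.90277090e-01 -9.21862536e-01 -2.56726852e-01]
 [-9.56942574e-01 -2.79538390e-01 -7.82253070e-02]
 [ 3.47969074e-04  2.68379869e-01 -9.63313098e-01]]
[[ 0.64483909 -0.149019    0.05      ]]
```

View pics/w1.png

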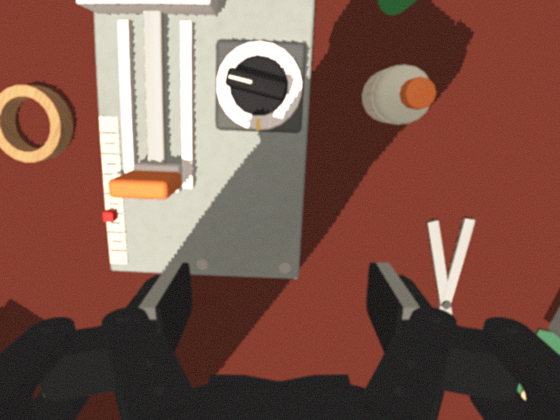

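Wrist view: white line runs from (229,77) to (253,81), ring centre about (259,84), tick (258,126), mark (109,216), handle top bar from (112,187) to (180,182). So the knob is about 1.4 rad clockwise.

```bash
cat > w.py <<'E'
from h import *
c=snap("wrist")
f=lambda p,z:onz(c,p,z)[:,:2]
h=cv2.cvtColor(c["im"],cv2.COLOR_BGR2HSV)
# ring: white pixels near the knob
m=cv2.inRange(h,(0,0,200),(180,50,255));k=np.zeros_like(m);k[35:135,211:306]=m[35:135,211:306]
ct=max(cv2.findContours(k,cv2.RETR_EXTERNAL,2)[0],key=cv2.contourArea)
(x,y),(a,b),_=cv2.fitEllipse(cv2.convexHull(ct));print("ring px",x,y,a,b);kc=f([(x,y)],.05)[0]
e=f([(x-a/2,y),(x+a/2,y)],.05);print("ring centre",kc,"dia",np.linalg.norm(e[0]-e[1]))
L=f([(229,77),(253,81)],.088);d=L[1]-L[0];yb=np.arctan2(d[1],d[0]);print("line",L,"dist of ends to axis",np.linalg.norm(L-kc,axis=1),"bar yaw",yb)
t=f([(258,126)],.05)[0];d=kc-t;print("tick yaw",np.arctan2(d[1],d[0]),np.linalg.norm(d))
P=f([(113,268),(298,278),(314,0),(94,10)],.014);print("plate",P.round(4).tolist())
for i,j in((1,2),(0,3)):
    d=P[j]-P[i];print("edge yaw",np.arctan2(d[1],d[0]))
print("w",np.linalg.norm(P[0]-P[1]))
yw=np.mean([np.arctan2(*(P[2]-P[1])[::-1]),np.arctan2(*(P[3]-P[0])[::-1])])
Rz=np.array([[np.cos(yw),-np.sin(yw)],[np.sin(yw),np.cos(yw)]])
C=kc-Rz@[0,-.055];print("yaw",yw,"clamp origin",C,"knob angle",yw-yb)
q=lambda p,z:((f(p,z)-C)@Rz).round(4).tolist()
m=cv2.inRange(h,(0,200,130),(4,255,255));M=cv2.moments(m[200:230,95:125]);u=(95+M["m10"]/M["m00"],200+M["m01"]/M["m00"])
print("mark px",u,"clamp z12",q([u],.012),"z26",q([u],.026))
H=[(112,175),(180,174),(110,195),(181,193)]
print("handle top in clamp",q([(112,177),(180,173)],.08));print("bottle cap",f([(419,94)],.095),"plate in clamp",q([(113,268),(298,278)],.014))
E
python3 w.py
```

```text
ring px 249.19821166992188 72.08988189697266 104.72672271728516 145.0040740966797
ring centre [ 0.65174456 -0.14494712] dia 0.08620114169385913
line [[ 0.64196917 -0.13539798]
 [ 0.64419439 -0.15293002]] dist of ends to axis [0.01366544 0.0109878 ] bar yaw -1.4445484184324875
tick yaw 0.4439568942197008 0.04425768837722185
plate [[0.4251, -0.055], [0.4715, -0.2456], [0.7298, -0.1794], [0.6684, 0.0091]]
edge yaw 0.25098987404570205
edge yaw 0.2577533672755738
w 0.19615034630975262
yaw 0.2543716206606379 clamp origin [ 0.63790451 -0.09171693] knob angle 1.6989200390931254
mark px (110.88888888888889, 212.66666666666666) clamp z12 [[-0.1362, 0.0868]] z26 [[-0.1319, 0.0803]]
handle top in clamp [[-0.0856, 0.0521], [-0.0806, -0.0037]]
bottle cap [[ 0.67070633 -0.2705078 ]] plate in clamp [[-0.1967, 0.0891], [-0.1998, -0.107]]
```

```bash
sed -i 's/^ct=max.*//; s/^(x,y),(a,b).*/x,y,a=259,85,86;kc=f([(x,y)],.05)[0]/' w.py; python3 w.py
```

```text
ring centre [ 0.64396091 -0.15616348] dia 0.07125349463934114
line [[ 0.64176647 -0.13601297]
 [ 0.64397491 -0.15356809]] dist of ends to axis [0.02026965 0.00259543] bar yaw -1.4456536427906719
tick yaw 0.2538809911162915 0.033507365242685286
plate [[0.4249, -0.0554], [0.4711, -0.2461], [0.7297, -0.1801], [0.6684, 0.0086]]
edge yaw 0.24984235442755243
edge yaw 0.25683030677323443
w 0.19627922507612755
yaw 0.2533363306003934 clamp origin [ 0.63017598 -0.10291899] knob angle 1.6989899733910652
mark px (110.86666666666667, 211.8) clamp z12 [[-0.1253, 0.0952]] z26 [[-0.1211, 0.0887]]
handle top in clamp [[-0.0757, 0.0605], [-0.0707, 0.0047]]
bottle cap [[ 0.67038938 -0.2713287 ]] plate in clamp [[-0.1868, 0.0975], [-0.1899, -0.0988]]
```

Checks agree (ring 71 mm, tick yaw = plate yaw = 0.253, plate width 196 mm). Knob axis is (0.644,-0.1545), knob ≈1.70 rad, and bar yaw −1.446 ≡ 1.696. I'll use the +1.40 world turn, which keeps joint 6 in range.

Scaled: 0.042 m is 0.672, -0.008 m is -0.128, -0.18 rad is -0.0859.

Emit:
tcp_steps([
  [[0.672, -0.128, 0, 0, 0, 0], [0.672, -0.128, 0, 0, 0, 0], [0, 0, 0, 0, 0, -0.0859], [0, 0, 0, 0, 0, -0.0859], [0, 0, 0, 0, 0, -0.0859]],
], finger_gap=0.05)

```text
t: 2.28
ee_pos: [0.6424, -0.158, 0.2316]
tcp_rot: [[0.672, 0.741, 0.0], [0.741, -0.672, -0.0], [-0.0, 0.0, -1.0]]
ft_force: [-0.6, -0.6, -0.1]
gripper_width: 0.0499
finger_force: 0.0
```

Emit:
tcp_steps([
  [[0, 0, 0, 0, 0, -0.0859], [0, 0, 0, 0, 0, -0.0859], [0, 0, 0, 0, 0, -0.0859], [0, 0, 0, 0, 0, -0.0859], [0, 0, 0, 0, 0, -0.0688]],
])

```text
t: 2.9
ee_pos: [0.6422, -0.1581, 0.2317]
tcp_rot: [[-0.126, 0.992, 0.0], [0.992, 0.126, -0.0], [-0.0, 0.0, -1.0]]
ft_force: [-0.2, 1.0, -0.2]
gripper_width: 0.0502
finger_force: 0.0
```

Emit:
tcp_steps([
  [[0, 0, 0, 0, 0, 0], [0, 0, 0, 0, 0, 0]],
])

```text
t: 3.15
ee_pos: [0.6426, -0.1574, 0.2315]
tcp_rot: [[-0.119, 0.993, 0.0], [0.993, 0.119, -0.0], [-0.0, 0.0, -1.0]]
ft_force: [-0.5, -0.1, 0.5]
gripper_width: 0.0498
finger_force: 0.0
```

```bash
python3 - <<'E'
from h import *
st=state();R=np.array(st["tcp_rot"]);print(st["q"],np.arctan2(R[1,0],R[0,0]),(np.array([.644,-.1545,.058])-st["ee_pos"])@R)
snap("wrist","w2.png")
E
```

```text
[-2.40193186e-01  3.73219572e-01  5.16142697e-01  1.71352344e+00
 -4.25461732e-05  1.21178455e+00] 1.6896149050675668 [0.00274249 0.0016752  0.17350784]
```

View pics/w2.png

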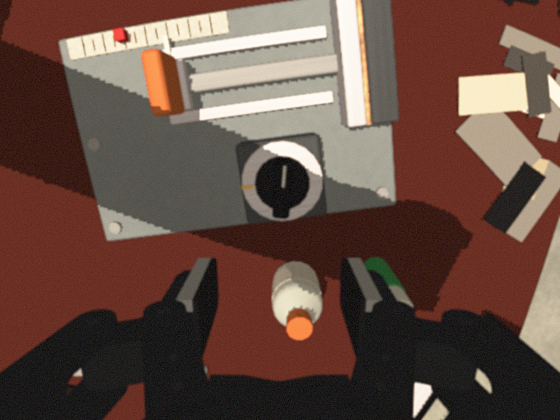

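Here the white line runs (285,165)→(283,188), the bar's lower end is near (281,216), the ring spans 241..324, and the mark (120,35), pointer (167,46) and handle (162,82) are visible. I'll remeasure from this view.

```bash
python3 - <<'E'
from h import *
c=snap("wrist");st=state()
f=lambda p,z:onz(c,p,z)[:,:2]
L=f([(285,165),(283,188),(281.5,212)],.088);print(L.round(4).tolist(),[np.linalg.norm(L[i+1]-L[i]) for i in(0,1)])
d=L[2]-L[0];print("bar yaw",np.arctan2(d[1],d[0]),"mid",(L[0]+L[2])/2)
d=L[1]-L[0];print("line yaw",np.arctan2(d[1],d[0]))
e=f([(241,180),(324,180),(283,138),(283,221)],.05);print("ring",e.mean(0),np.linalg.norm(e[0]-e[1]),np.linalg.norm(e[2]-e[3]))
y=.253;Rz=np.array([[np.cos(y),-np.sin(y)],[np.sin(y),np.cos(y)]]);C=e.mean(0)-Rz@[0,-.055]
q=lambda p,z:((f(p,z)-C)@Rz).round(4).tolist()
print("clamp",C,"mark",q([(120,35)],.012),"pointer",q([(167,46)],.024),"handle top far end",q([(147,54),(153,113)],.08),"plate",q([(61,40),(107,241),(396,200)],.014))
E
```

```text
[[0.6447, -0.1321], [0.6454, -0.1502], [0.6466, -0.1696]] [np.float64(0.018089933706817957), np.float64(0.019465073318851396)]
bar yaw -1.5197802435162329 mid [ 0.64562441 -0.15087259]
line yaw -1.5321654153076565
ring [ 0.64569679 -0.15140971] 0.07292662348644419 0.07410624371072945
clamp [ 0.63192976 -0.09816059] mark [[-0.1307, 0.0924]] pointer [[-0.0861, 0.0736]] handle top far end [[-0.0876, 0.0598], [-0.0918, 0.0165]] plate [[-0.1869, 0.0975], [-0.1899, -0.1008], [0.1089, -0.0963]]
```

Scaled: 0.05 m is 0.8, 0.006 m is 0.096, 0.05 rad is 0.0239.

Emit:
tcp_steps([
  [[0.096, 0.064, 0.64, 0, 0, 0.0239], [0, 0, 0.8, 0, 0, 0], [0, 0, 0.72, 0, 0, 0], [0, 0, 0.592, 0, 0, 0], [0, 0, 0, 0, 0, 0]],
])

```text
t: 3.88
ee_pos: [0.6444, -0.1498, 0.0561]
tcp_rot: [[-0.072, 0.997, -0.005], [0.997, 0.072, 0.001], [0.002, -0.005, -1.0]]
ft_force: [-0.0, -0.4, 1.0]
gripper_width: 0.0501
finger_force: 0.0
```

Emit:
tcp_steps([
  [[0, 0, 0, 0, 0, 0], [0, 0, 0, 0, 0, 0], [0, 0, 0, 0, 0, 0], [0, 0, 0, 0, 0, 0]],
], finger_gap=0)

```text
t: 4.38
ee_pos: [0.6451, -0.1509, 0.0621]
tcp_rot: [[-0.072, 0.997, -0.001], [0.997, 0.072, -0.001], [-0.001, -0.001, -1.0]]
ft_force: [-12.4, -0.6, 11.1]
gripper_width: 0.0129
finger_force: 60.3
```

```bash
python3 - <<'E'
from h import *
st=state();R=np.array(st["tcp_rot"]);print(st["q"],np.arctan2(R[1,0],R[0,0]),st["wrist_torque"],st["finger_force"],st["ft_force"])
E
```

```text
[-0.22911255  0.35601877  0.16638789  1.38157347 -0.00145528  1.2696242 ] 1.6428567275475583 [-0.15384157  2.61892473 -0.03320216] 60.32692015171051 [-12.36967781  -0.59151526  11.10127457]
```

Scaled: -0.004 m is -0.064, -0.002 m is -0.032, -0.15 rad is -0.0716.

Emit:
tcp_steps([
  [[0, -0.032, -0.064, 0, 0, 0], [0, 0, 0, 0, 0, -0.0716], [0, 0, 0, 0, 0, -0.0716], [0, 0, 0, 0, 0, -0.0716], [0, 0, 0, 0, 0, -0.0716]],
])

```text
t: 5.0
ee_pos: [0.6436, -0.1513, 0.0624]
tcp_rot: [[-0.626, 0.78, -0.002], [0.78, 0.626, -0.001], [0.0, -0.003, -1.0]]
ft_force: [-0.7, -5.6, -12.4]
gripper_width: 0.0131
finger_force: 61.8
```

Emit:
tcp_steps([
  [[0, 0, 0, 0, 0, -0.0716], [0, 0, 0, 0, 0, -0.0716], [0, 0, 0, 0, 0, -0.0716], [0, 0, 0, 0, 0, -0.0716], [0, 0, 0, 0, 0, 0]],
])

```text
t: 5.62
ee_pos: [0.6429, -0.1523, 0.0624]
tcp_rot: [[-0.956, 0.293, -0.003], [0.293, 0.956, -0.003], [0.002, -0.004, -1.0]]
ft_force: [-4.6, -9.6, -11.6]
gripper_width: 0.013
finger_force: 62.0
```

```bash
cat > s.py <<'E'
from h import *
st=state();R=np.array(st["tcp_rot"]);print("yaw",np.arctan2(R[1,0],R[0,0]),"j6",st["q"][5],st["wrist_torque"],st["finger_force"],st["ft_force"])
E
python3 s.py
```

```text
yaw 2.844027012616633 j6 0.06651129820281773 [-1.91546591  0.7661634  -0.01553528] 61.98286056518555 [ -4.59971905  -9.61048859 -11.60792105]
```

Scaled: 0.002 m is 0.032, -0.001 m is -0.016, -0.15 rad is -0.0716.

Emit:
tcp_steps([
  [[0, -0.016, 0.032, 0, 0, -0.0716], [0, 0, 0, 0, 0, -0.0716], [0, 0, 0, 0, 0, -0.0716], [0, 0, 0, 0, 0, 0]],
])

```text
t: 6.12
ee_pos: [0.6428, -0.1533, 0.0624]
tcp_rot: [[-0.988, -0.152, -0.002], [-0.152, 0.988, -0.003], [0.002, -0.003, -1.0]]
ft_force: [-8.5, -9.0, -1.0]
gripper_width: 0.0123
finger_force: 63.6
```

```bash
python3 s.py
```

```text
yaw -2.9891432529990873 j6 -0.3850294406630762 [-1.78008832  1.68710849  0.04335204] 63.59285295009613 [-8.48016112 -9.04565066 -1.0265523 ]
```

Emit:
tcp_steps([
  [[0, 0, 0, 0, 0, -0.0286], [0, 0, 0, 0, 0, 0]],
])

```text
t: 6.38
ee_pos: [0.6429, -0.1535, 0.0624]
tcp_rot: [[-0.978, -0.209, -0.002], [-0.209, 0.978, -0.004], [0.002, -0.003, -1.0]]
ft_force: [-7.8, -8.2, 0.0]
gripper_width: 0.0129
finger_force: 63.6
```

```bash
python3 s.py
```

```text
yaw -2.930536755996855 j6 -0.4437291033926591 [-1.8413318   1.63005946  0.02041766] 63.562763929367065 [-7.76745173 -8.22867271  0.0165797 ]
```

Emit:
tcp_steps([
  [[0, 0, 0, 0, 0, -0.0286], [0, 0, 0, 0, 0, 0]],
])

```text
t: 6.62
ee_pos: [0.6429, -0.1536, 0.0623]
tcp_rot: [[-0.964, -0.266, -0.002], [-0.266, 0.964, -0.003], [0.002, -0.003, -1.0]]
ft_force: [-8.4, -8.4, -1.7]
gripper_width: 0.0128
finger_force: 64.4
```

```bash
python3 s.py
```

```text
yaw -2.8719336651683847 j6 -0.5025340506458434 [-1.80231845  1.61167653 -0.85720497] 64.36246991157532 [-8.40356726 -8.36241133 -1.72204337]
```

Torque jumped to −0.86 N m at yaw 0.27 (≡ clamp yaw), so that's the zero stop. I'll release, lift and check.

Emit:
tcp_steps([
  [[0, 0, 0, 0, 0, 0], [0, 0, 0, 0, 0, 0], [0, 0, 0, 0, 0, 0]],
], finger_gap=0.05)

```text
t: 7.0
ee_pos: [0.6444, -0.1511, 0.062]
tcp_rot: [[-0.963, -0.269, 0.001], [-0.269, 0.963, -0.0], [-0.001, -0.0, -1.0]]
ft_force: [-0.1, -0.0, -0.1]
gripper_width: 0.0503
finger_force: 0.0
```

Emit:
tcp_steps([
  [[0, 0, -0.8, 0, 0, 0], [0, 0, -0.8, 0, 0, 0], [0, 0, -0.96, 0, 0, 0], [0.8, 0, 0, 0, 0, 0], [0, 0, 0, 0, 0, 0]],
])

```text
t: 7.62
ee_pos: [0.5941, -0.1652, 0.2223]
tcp_rot: [[-0.963, -0.268, 0.0], [-0.268, 0.963, -0.0], [-0.0, -0.0, -1.0]]
ft_force: [0.8, 0.4, -0.7]
gripper_width: 0.0502
finger_force: 0.0
```

Emit:
tcp_steps([
  [[0, 0, 0, 0, 0, 0]],
], finger_gap=0.05)

```text
t: 7.75
ee_pos: [0.596, -0.1646, 0.2213]
tcp_rot: [[-0.963, -0.269, 0.0], [-0.269, 0.963, 0.0], [-0.0, 0.0, -1.0]]
ft_force: [0.0, -0.4, 0.1]
gripper_width: 0.0499
finger_force: 0.0
```

```bash
python3 s.py; python3 - <<'E'
from h import *
snap("wrist","w3.png")
E
```

```text
yaw -2.8695165530503854 j6 -0.5417066011125233 [-0.0006964  -0.01316608  0.03511015] 0.0 [ 0.01638591 -0.35980378  0.12741738]
```

View pics/w3.png

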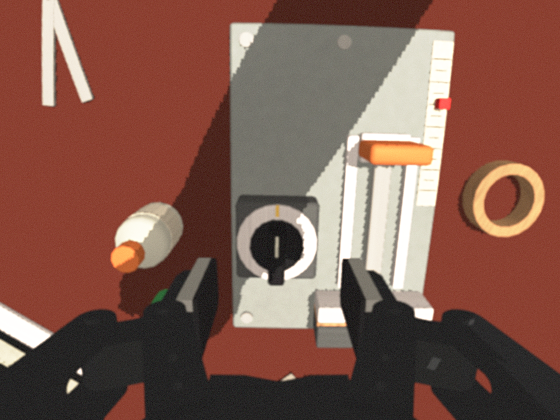

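The knob's white line (277,239–258) points at the yellow tick (277,211), so the knob is zeroed. The handle top is at (363–432,153) and the mark at (444,103). Measuring both.

```bash
python3 - <<'E'
from h import *
W=snap("wrist");S=snap("scene");D=snap("side")
def red(c,b):
    x,y,w,h=b;H=cv2.cvtColor(c["im"][y:y+h,x:x+w],cv2.COLOR_BGR2HSV);m=cv2.inRange(H,(0,190,140),(5,255,255))|cv2.inRange(H,(172,190,140),(180,255,255))
    M=cv2.moments(m,True);return (x+M["m10"]/M["m00"],y+M["m01"]/M["m00"]),M["m00"]
y=.253;Rz=np.array([[np.cos(y),-np.sin(y)],[np.sin(y),np.cos(y)]]);C=np.array([.632,-.098])
A=np.zeros((3,3));b=np.zeros(3)
for n,c,bx in(("w",W,(425,85,35,35)),("s",S,(278,180,18,18)),("d",D,(243,238,18,16))):
    p,a=red(c,bx);r=ray(c,[p])[0];r/=np.linalg.norm(r);Pm=np.eye(3)-np.outer(r,r);A+=Pm;b+=Pm@c["o"]
    print(n,p,a,[((onz(c,[p],z)[:,:2]-C)@Rz).round(4).tolist() for z in(.012,.024)])
P=np.linalg.solve(A,b);print("tri",P,(P[:2]-C)@Rz)
q=lambda p,z:((onz(W,p,z)[:,:2]-C)@Rz).round(4).tolist()
print("handle top corners",q([(363,143),(430,146),(370,163),(432,163)],.08),"plate",q([(230,24),(453,32),(234,327)],.014),"ring",q([(277,243)],.05))
x,y,w,h=340,60,120,130
cv2.imwrite("pics/z3.png",cv2.resize(W["im"][y:y+h,x:x+w],None,fx=4.5,fy=4.5,interpolation=cv2.INTER_CUBIC))
E
```

```text
w (439.3333333333333, 103.66666666666667) 15.0 [[[-0.1268, 0.0912]], [[-0.1265, 0.0862]]]
s (286.5, 189.5) 12.0 [[[-0.1302, 0.0886]], [[-0.1234, 0.0937]]]
d (251.75, 246.0) 4.0 [[[-0.1269, 0.0983]], [[-0.1307, 0.0894]]]
tri [ 0.48565079 -0.04174993  0.01780253] [-0.12761037  0.091092  ]
handle top corners [[-0.0943, 0.0074], [-0.0936, 0.0591], [-0.0793, 0.0139], [-0.0807, 0.0622]] plate [[-0.1893, -0.1005], [-0.1895, 0.0964], [0.1079, -0.0998]] ring [[-0.002, -0.0558]]
```

View pics/z3.png

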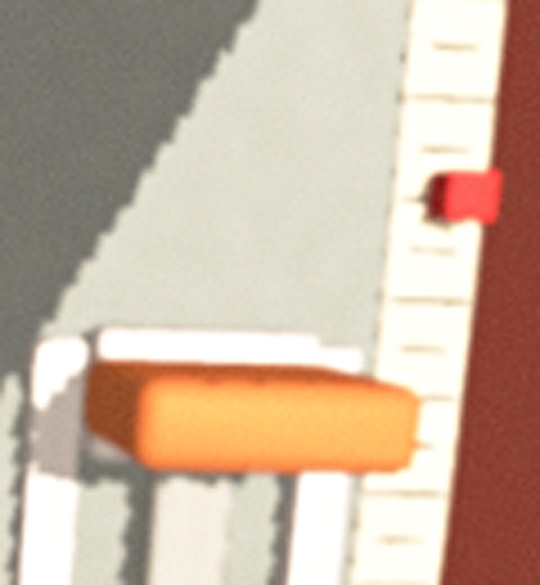

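The crop shows the mark at (442,103) full-scale and the handle clear of obstructions. Mark is at clamp x ≈ −0.1275, so the pull is about 42.5 mm. Handle is at world (0.5387,−0.0808). Moving over it and turning.

Scaled: 0.048 m is 0.768, 0.0166 m is 0.2656, 0.177 rad is 0.0845.

Emit:
tcp_steps([
  [[0.256, 0.768, 0, 0, 0, 0.0845], [0.2656, 0.768, 0, 0, 0, 0], [0, 0, 0, 0, 0, 0.0845], [0, 0, 0, 0, 0, 0.0845], [0, 0, 0, 0, 0, 0.0845]],
], finger_gap=0.06)

```text
t: 8.57
ee_pos: [0.5467, -0.0762, 0.2211]
tcp_rot: [[-0.904, 0.427, -0.0], [0.427, 0.904, 0.0], [0.0, -0.0, -1.0]]
ft_force: [0.1, 0.1, 1.0]
gripper_width: 0.06
finger_force: 0.0
```

Emit:
tcp_steps([
  [[0, 0, 0, 0, 0, 0.0845], [0, 0, 0, 0, 0, 0.0845], [0, 0, 0, 0, 0, 0.0845], [0, 0, 0, 0, 0, 0.0845], [0, 0, 0, 0, 0, 0.0826]],
])

```text
t: 9.2
ee_pos: [0.5468, -0.0764, 0.221]
tcp_rot: [[-0.246, 0.969, -0.0], [0.969, 0.246, 0.0], [0.0, -0.0, -1.0]]
ft_force: [0.8, 0.1, -0.4]
gripper_width: 0.0599
finger_force: 0.0
```

Emit:
tcp_steps([
  [[0, 0, 0, 0, 0, 0], [0, 0, 0, 0, 0, 0]],
])

```text
t: 9.45
ee_pos: [0.5466, -0.0765, 0.2211]
tcp_rot: [[-0.255, 0.967, -0.0], [0.967, 0.255, 0.0], [0.0, -0.0, -1.0]]
ft_force: [0.4, 0.5, -0.6]
gripper_width: 0.0603
finger_force: 0.0
```

```bash
python3 - <<'E'
from h import *
st=state();R=np.array(st["tcp_rot"]);print(np.arctan2(R[1,0],R[0,0]),st["q"],(np.array([.5387,-.0808,.043])-st["ee_pos"])@R)
E
```

```text
1.8288122890775895 [-1.39118051e-01  8.80148342e-02  1.57371274e-01  1.64034783e+00
 -1.30621101e-06  1.17366231e+00] [-0.00213429 -0.00865922  0.17814178]
```

Scaled: 0.05 m is 0.8, 0.045 m is 0.72.

Emit:
tcp_steps([
  [[-0.032, -0.136, 0.48, 0, 0, 0], [0, 0, 0.8, 0, 0, 0], [0, 0, 0.8, 0, 0, 0], [0, 0, 0.72, 0, 0, 0], [0, 0, 0, 0, 0, 0]],
])

```text
t: 10.07
ee_pos: [0.5363, -0.0803, 0.0432]
tcp_rot: [[-0.253, 0.967, -0.006], [0.967, 0.253, 0.001], [0.002, -0.006, -1.0]]
ft_force: [0.5, 0.1, 0.6]
gripper_width: 0.0605
finger_force: 0.0
```

Emit:
tcp_steps([
  [[0, 0, 0, 0, 0, 0], [0, 0, 0, 0, 0, 0], [0, 0, 0, 0, 0, 0], [0, 0, 0, 0, 0, 0]],
], finger_gap=0)

```text
t: 10.58
ee_pos: [0.5388, -0.0812, 0.0487]
tcp_rot: [[-0.251, 0.968, 0.001], [0.968, 0.251, -0.001], [-0.001, 0.001, -1.0]]
ft_force: [-6.0, -1.3, 9.0]
gripper_width: 0.0151
finger_force: 59.8
```

```bash
python3 s.py
```

```text
yaw 1.8246002344001413 j6 1.167917786326722 [-0.28439027  1.37073206 -0.13541152] 59.82730150222778 [-5.95985848 -1.28895295  9.02654776]
```

Scaled: -0.012 m is -0.192, -0.009 m is -0.144.

Emit:
tcp_steps([
  [[0, -0.128, 0, 0, 0, 0], [0, -0.192, 0, 0, 0, 0], [0, -0.192, 0, 0, 0, 0], [0, -0.144, 0, 0, 0, 0], [0, 0, 0, 0, 0, 0]],
])

```text
t: 11.2
ee_pos: [0.501, -0.0909, 0.0487]
tcp_rot: [[-0.252, 0.968, 0.006], [0.968, 0.252, 0.0], [-0.001, 0.006, -1.0]]
ft_force: [7.3, 4.5, 3.9]
gripper_width: 0.0154
finger_force: 59.4
```

Emit:
tcp_steps([
  [[0, 0, 0, 0, 0, 0], [0, 0, 0, 0, 0, 0]],
])

```text
t: 11.45
ee_pos: [0.5014, -0.0908, 0.0487]
tcp_rot: [[-0.252, 0.968, 0.006], [0.968, 0.252, 0.0], [-0.001, 0.006, -1.0]]
ft_force: [7.3, 3.1, 4.6]
gripper_width: 0.0151
finger_force: 59.5
```

```bash
python3 - <<'E'
from h import *
st=state();p=np.array(st["ee_pos"]);y=.253;print("pulled",(np.array([.5388,-.0812])-p[:2])@[np.cos(y),np.sin(y)],st["ft_force"])
c=snap("wrist");cv2.imwrite("pics/w4.png",c["im"])
for n,(a,b,w,h) in(("scene",(220,150,100,70)),("side",(225,215,80,60))):
    c=snap(n);cv2.imwrite(f"pics/{n}4.png",cv2.resize(c["im"][b:b+h,a:a+w],None,fx=8,fy=8,interpolation=2))
E
```

```text
pulled 0.038640491501517736 [7.3298932  3.13067249 4.61851708]
```

View pics/scene4.png

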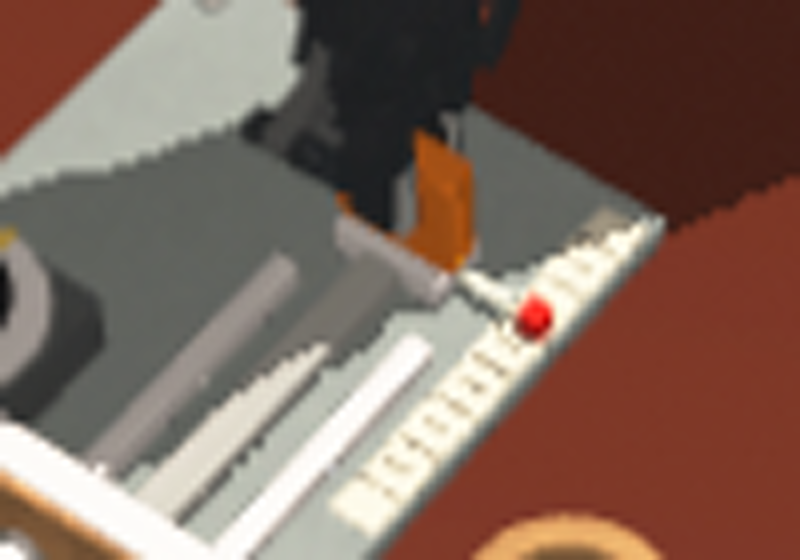

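View pics/w4.png

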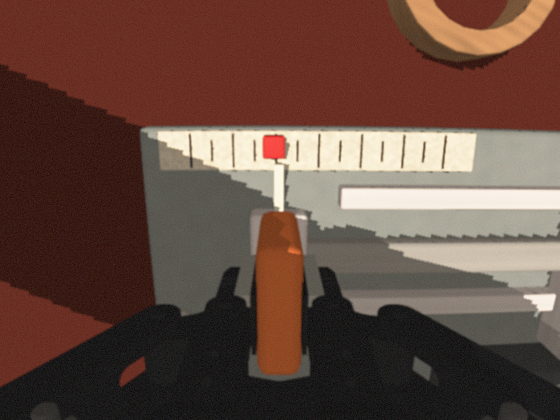

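The wrist view shows the pointer tip at (279,167) and the mark at (274,147). A few mm remain, so I'll compute the offset.

```bash
cat > d.py <<'E'
from h import *
c=snap("wrist");im=c["im"].astype(int)
H=cv2.cvtColor(c["im"],cv2.COLOR_BGR2HSV);m=cv2.inRange(H,(0,200,140),(5,255,255));m[:130]=0;m[165:]=0;m[:,:200]=0;m[:,350:]=0;M=cv2.moments(m,True);u=(M["m10"]/M["m00"],M["m01"]/M["m00"])
g=im[175:200,255:305].min(2);pts=[]
for r in range(g.shape[0]):
    w=np.where(g[r]>120)[0]
    if 4<len(w)<25: pts.append((255+w.mean(),175+r))
pts=np.array(pts);k=np.polyfit(pts[:,1],pts[:,0],1);tip=(np.polyval(k,168),168)
y=.253;ax=np.array([np.cos(y),np.sin(y)])
px=(onz(c,pts,.024)[:,:2]@ax).mean()
print(u,len(pts),tip,[round(1e3*(px-onz(c,[u],z)[0,:2]@ax),2) for z in(.012,.026)])
E
python3 d.py
```

```text
Traceback (most recent call last):
  File "d.py", line 8, in <module>
    pts=np.array(pts);k=np.polyfit(pts[:,1],pts[:,0],1);tip=(np.polyval(k,168),168)
                                   ~~~^^^^^
IndexError: too many indices for array: array is 1-dimensional, but 2 were indexed
```

```bash
sed -i 's/g\[r\]>120/g[r]>(np.median(g[r])+g[r].max())\/2/' d.py; python3 d.py
```

```text
(275.375, 138.75) 25 (np.float64(278.0), 168) [np.float64(1.25), np.float64(1.2)]
```

Scaled: -0.002 m is -0.032.

Emit:
tcp_steps([
  [[0, -0.032, 0, 0, 0, 0], [0, 0, 0, 0, 0, 0], [0, 0, 0, 0, 0, 0], [0, 0, 0, 0, 0, 0], [0, 0, 0, 0, 0, 0]],
])

```text
t: 12.32
ee_pos: [0.4995, -0.0913, 0.0487]
tcp_rot: [[-0.252, 0.968, 0.006], [0.968, 0.252, 0.0], [-0.001, 0.006, -1.0]]
ft_force: [7.9, 3.3, 3.5]
gripper_width: 0.0151
finger_force: 59.6
```

```bash
python3 d.py; python3 - <<'E'
from h import *
c=snap("wrist");cv2.imwrite("pics/w5.png",cv2.resize(c["im"][120:220,220:340],None,fx=6,fy=6,interpolation=2))
E
```

```text
(278.0, 138.75) 25 (np.float64(278.0), 168) [np.float64(0.01), np.float64(0.06)]
```

View pics/w5.png

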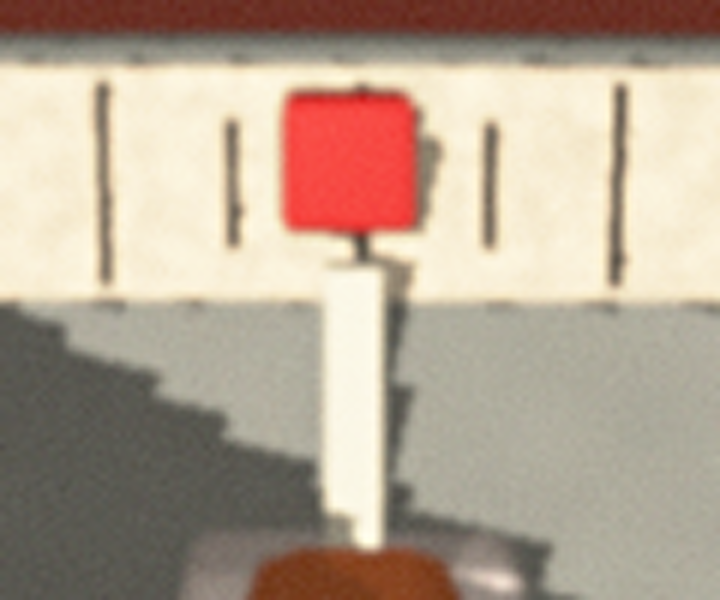

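The pointer (crop x≈354) lines up with the mark centre (≈350), within about 0.3 mm, and the grip is 60 N and still. Handing in.

Emit:
tcp_steps([
  [[0, 0, 0, 0, 0, 0], [0, 0, 0, 0, 0, 0], [0, 0, 0, 0, 0, 0]],
], lines="1,1")

```text
t: 12.8
```

```bash
python3 -c "
from station import ctrl, snapshot, state
print(ctrl.sign_off())"
```

```text
the job is handed in; nothing more can be done
None
```

The knob is back at its zero stop, and the gripper is holding the handle with its pointer about 0.3 mm from the middle of the red mark; I handed the job in at 12.8 s, but the sign-off gave no verdict.

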